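# Open a clamshell test jig by its push latch and unload the tested converter

### The job

The power converter inside the clamshell test jig has finished its test. Press the jig's thumb latch down, feeling for it and pushing only as hard as it needs (never above 20 N), and let the sprung lid swing fully up on its own without touching it; then lift the converter out of the nest and set it gently, flat and fully home, into the free pocket of the tray. Leave the lid standing open and leave the other converter, the capacitor and the screwdriver where they are.

Things in the scene. Friction and masses are not known exactly. Their poses are not given: they have to be found in the camera images.
- jig: Clamshell test jig fixed to the bench: grey box 160 (x) x 130 (y) x 46 mm high with a clear lid. Origin: centre of its underside. x points from the latch (front) to the hinge (back), y to its left, z up. Hinge axis along y at x = +66, z = 81 mm. The closed lid, 108 mm wide, covers x = -56 to +58, z = 77 to 85 mm; its steel striker lip reaches x = -64 mm, under the latch's hook
- lid (a joint): Lid angle: about 0 latched shut, 1.75 rad fully open. Sprung open and damped: with the hook off the lip it rises by itself in 1 to 3 s, its front edge on an arc of 130 mm radius about the hinge, up and then back. A hand pointing straight down on the tab's front half, reaching no more than 45 mm towards the lid, is clear of it. Open, it stands at the back leaning 10 degrees back, 210 mm high
- latch_tab (a point): Nominal middle of the top face of the black thumb tab in front of the jig: a level plate 40 (jig x) x 34 (y) x 4 mm, at x = -115, z = 68 mm in the jig. It is clamped on the latch's steel lever by a screw in a slot: this point is fixed on the jig and the real tab lies up to 8 mm higher or lower
- latch: Steel latch lever with its hook; origin: its pivot, 53 mm behind the tab's middle, axis along y. Pressing the tab straight down tips the hook forward off the lid's lip. At the tab's middle it takes 5 to 6 N to start and about 10 N to free the lid, after 6 to 9 mm of travel; about 2 mm further it meets a hard stop. It springs back. More than 20 N damages it
- nest (a point): Centre of the floor of the jig's nest, 46 mm above the jig's underside, axes as the jig's: a black frame 57 (x) x 33 (y) mm inside, its walls 6 mm thick and 6 mm high; the converter stands in it with its long side along x
- converter_center (a point): Centre of the tested power converter: black potted block 54 (x) x 30 (y) x 24 mm high, flat underside, brass contacts and paper label on top, about 70 g. It stands in the nest under the lid, its top 70 mm above the bench
- free_pocket (a point): Centre of the floor of the tray's free pocket, 4 mm above the bench. The tray is grey plastic, fixed to the bench, 156 (x) x 61 (y) x 10 mm high, with two pockets end to end along x, 85 mm apart, each 59 (x) x 35 (y) mm and 6 mm deep with a 2 mm chamfer. x points to the full pocket, z up. A converter goes in with its long side along x, either way round
- other_converter_center (a point): Centre of a second, equal converter standing in the tray's other pocket; leave it
- capacitor: Grey electrolytic capacitor standing upright, 25 mm diameter, 45 mm high, origin at the centre of its underside; leave it
- screwdriver: Screwdriver with a black handle, 200 mm long, lying beyond the jig and the tray; leave it
Things that resemble listed ones, but are neither listed nor needed, are in the scene too. What is meant by the part that bears free_pocket is not blue, and is the smaller of those in its own colour.

How it is judged:
On the way, in this order (a step that is already met when the one before it is completed fails the run):
1. the latch is released and the lid has swung fully up (value of joint lid above 1.6 rad), for 0.2 s.
2. the converter is lifted clear of the nest (z of converter_center in the frame of nest above 0.04 m), for 0.1 s.
At the end, for the whole second after the job is handed in: The converter lies flat on the floor of the tray's free pocket (centre within 6 mm, lying no more than 2.5 mm high, tilted less than 0.08 rad, long side within 0.2 rad of the pocket's), right way up, at rest and released; the lid stands open (over 1.6 rad) (horizontal distance between converter_center and free_pocket below 0.006 m and z of converter_center in the frame of free_pocket between 0.01 and 0.0145 m and angle between converter_center's own z axis and vertical below 0.08 rad and angle between the x axis of converter_center and the x axis of free_pocket, either way round below 0.2 rad and linear speed of converter below 0.01 m/s and value of joint lid above 1.6 rad); the robot touches nothing.
It fails at once if more than 20 N on the latch (contact force between any of the fingers, the arm and latch above 20 N).
It fails at once if the lid is touched by the robot (over 1 N) (contact force between any of the fingers, the arm and lid above 1 N).
It fails at once if the converter is dropped into the tray or thrown down (over 0.5 m/s within 60 mm of the pocket) (distance between converter_center and free_pocket below 0.06 m and linear speed of converter above 0.5 m/s).
It fails at once if the other converter is shifted more than 8 mm (distance of other_converter_center from where it was at the start of the episode above 0.008 m).
It fails at once if the capacitor is shifted more than 15 mm or knocked over, or the screwdriver shifted more than 20 mm (distance of capacitor from where it was at the start of the episode above 0.015 m or angle between capacitor's own z axis and vertical above 0.4 rad or distance of screwdriver from where it was at the start of the episode above 0.02 m).
It also fails if it takes over 64 s, if anything falls off the work surface, if the arm or the gripper's body presses on something with over 40 N, if the wrist force passes 120 N, or if a joint passes its speed limit or range.

### The arm

A 6-joint arm with a two-finger parallel gripper is mounted at the origin on the work surface. World frame = base frame: x ahead of the robot, y to its left, z up, the work surface at z = 0. Lengths are in m, angles in rad, forces in N, time in s.
With the tool pointing down it reaches from about 0.25 to 0.725 m from the base axis. Payload 4 kg.
Tool frame: the origin (TCP) lies at the very end of the fingers, on their centre line; the grasp point (between the pads) lies 19 mm behind it; z points along the fingers, y is the direction in which the jaws open and shut (so a half turn about z gives the same grasp; the last joint's range is limited). The gripper opens to 85 mm and grips with 20 to 120 N. Pads are 22 mm wide; open, the fingers measure 114 mm over their backs; the gripper's body (76 mm by 85 mm) begins 54 mm behind the grasp point. The pads swing forward as they close: fully open they stand 13 mm farther back than shut.
Start: joints at [-1.152, 0.241, 0.005, 1.335, 0, 1.571], TCP at [0.203, -0.457, 0.231] pointing down, gripper open.
Joint ranges: [-2.72, 2.72], [-1.05, 1.87], [-1.09, 1.28], [-1.99, 2.15], [-1.42, 1.44], [-3.14, 3.14]. Speed limits (rad/s): [2.79, 2.79, 3.14, 3.14, 3.14, 3.14].

### API

Orientations are given as a unit quaternion [w, x, y, z].
In Python, from workcell import manip gives the robot as it stands.
- The arm moves only by the tool send_rows, never from a script. Its argument "series" is text: rows parted by semicolons, each of 4 numbers parted by spaces: the shift along the tool's x, y, z in m, then the turn about the tool's z in degrees. In form: dx dy dz turn; .... A call has 1 to 8 rows; each row shifts and turns the commanded pose from where the row before left it, along the tool's axes as they then stand; what a row does not reach is not made up. A row lasts 1/8 s, in which the tool goes at most 62.5 mm and 10.7 degrees, less where a joint would pass 70% of its speed; a pose out of reach is approached as far as the arm can. A call with a gripper value outside its range is refused whole. "claw" is the closure, from -1 (fully open) to 1 (shut), set as the call begins (left out, the last holds). The fingers move at their own pace and stop on an object; "force" is the grip in N (left out, the last holds). Time passes only in rows, so rows that do not move let the fingers close. It gives the time, the measured TCP pose, the force and the opening at its end, in the units of the state.
- manip.sense(): the state, without advancing time (a new reading comes with each control period).
- manip.grab_frame(name): name is "scene" or "top"; returns a dict with "color" (384x512x3 uint8, red, green, blue), "intrinsics" (3x3 intrinsics, pixels), "eye" and "attitude" of the camera in the world. Camera axes: x right, y down, z forward; pixel columns grow to the right and rows downward; lengths in m; the calibration is good to about 2 mm. A picture is of the moment at which its call begins. There is no depth.
- manip.finish_job(): hands the job in, once; it reports no verdict.
Trained networks look in a picture, given as the dict that the camera call returned (one of the last four; its "shot" number tells which), for a name from the list of things; names that differ only in an ending like _2 or _b are one class to them, and where a whole thing is asked for, a point or a joint stands for the part that bears it (a point fixed in the world has none). Each returns a list of dicts, best first, with "score" (0 to 1); they miss things now and then, are a little off and sometimes report something else, mostly with a low value. They report only what shows in the picture. A call takes as long as a camera call. They do not tell look-alikes from the thing itself.
- manip.find_in(picture, thing): "xyz" ([x, y, z] in m, in world coordinates, good to about 4 mm: the middle of the surface that is visible of it).
- manip.silhouettes(picture, thing): "mask" (384x512 bool, what is visible of it).
The state is a dict: "time_s": time; "joints": joint angles; "qd": joint speeds; "joint_torque": joint torques, N m; "tcp_pos": TCP position; "ee_rot": TCP orientation; "force": force on the tool from outside, world axes, zero at the start; "wrist_torque": the same for the moment, N m; "finger_gap": finger opening in m.
Only numpy, scipy, OpenCV 4.12 (cv2) and the standard library are available. Lean on these libraries where they do the work, as an engineer would, in place of code of your own. Each camera call takes 0.05 s, during which the arm holds its last target. There are 200 camera calls.

## Working session

There is one attempt and no reset: what is moved stays moved. The work goes in short steps, Python scripts to look and compute and a tool call to move; the robot and the scene stay as the last step left them, time stands still between calls to the robot, and variables do not carry over. Pictures are saved under pics/ and viewed, about 8 in all and at most 12, crops included, and the job is handed in when it is done.

Besides the shell and the picture viewer there is one more tool, called after ">>>" as name(argument=value, ...) on one line, values as JSON. send_rows: Moves the arm, as the interface text tells. Its arguments: {"type":"object","properties":{"series":{"type":"string"},"claw":{"type":"number"},"force":{"type":"number"}},"required":["series"]}

```bash
mkdir -p pics; cat > h.py <<'E'
import numpy as np, cv2
from workcell import manip
from scipy.spatial.transform import Rotation as R
def cam(p):
    q=np.array(p["attitude"],float)
    Rm=q if q.shape==(3,3) else R.from_quat(q[[1,2,3,0]]).as_matrix()
    return np.array(p["intrinsics"],float),np.array(p["eye"],float),Rm
def px(p,X):
    K,e,Rm=cam(p); c=(np.atleast_2d(X)-e)@Rm; u=c@K.T; return u[:,:2]/u[:,2:]
def ray(p,uv,z):
    K,e,Rm=cam(p); uv=np.atleast_2d(np.asarray(uv,float)); d=np.c_[uv,np.ones(len(uv))]@np.linalg.inv(K).T@Rm.T
    return e+d*((z-e[2])/d[:,2])[:,None]
def save(n,im,s=1):
    im=cv2.resize(im,None,fx=s,fy=s,interpolation=cv2.INTER_CUBIC); cv2.imwrite("pics/"+n,im[...,::-1])
E
python3 - <<'E'
from h import *
np.set_printoptions(precision=3,suppress=True)
print(manip.sense())
for n in ("scene","top"):
    p=manip.grab_frame(n); save(n+"0.png",p["color"],1.5); print(n,p["eye"],p["attitude"],p["intrinsics"])
    for t in ["jig","lid","latch_tab","latch","nest","converter_center","free_pocket","other_converter_center","capacitor","screwdriver"]:
        try: print(t,[(np.round(d["xyz"],3),round(d["score"],2),px(p,d["xyz"])[0].round()) for d in manip.find_in(p,t)])
        except Exception as e: print(t,e)
E
```

```text
{'time_s': 0.0, 'joints': array([-1.152,  0.241,  0.004,  1.335,  0.   ,  1.571]), 'qd': array([-0.001, -0.001, -0.001, -0.001,  0.   , -0.   ]), 'joint_torque': array([  0.   , -37.232,  25.241,   0.017,   0.   ,  -0.   ]), 'tcp_pos': array([ 0.203, -0.456,  0.23 ]), 'ee_rot': array([-0.001,  0.978,  0.208, -0.   ]), 'force': array([-0.961,  0.335, -0.07 ]), 'wrist_torque': array([0.011, 0.032, 0.018]), 'finger_gap': 0.08505072982096983}
scene [1.304 0.036 0.769] [-0.268  0.606  0.685 -0.303] [[472.581   0.    256.254]
 [  0.    472.581 193.402]
 [  0.      0.      1.   ]]
jig [(array([0.599, 0.253, 0.082]), 0.78, array([404., 221.]))]
lid [(array([0.556, 0.259, 0.086]), 0.84, array([406., 205.])), (array([0.596, 0.253, 0.079]), 0.6, array([404., 220.]))]
latch_tab [(array([0.592, 0.251, 0.078]), 0.93, array([403., 219.])), (array([ 0.629, -0.029,  0.033]), 0.22, array([265., 235.])), (array([0.444, 0.258, 0.07 ]), 0.17, array([398., 176.]))]
latch [(array([0.444, 0.258, 0.071]), 0.53, array([398., 176.]))]
nest [(array([0.591, 0.25 , 0.083]), 0.92, array([403., 217.])), (array([ 0.
[... 895 characters left out ...]
 [(array([0.542, 0.249, 0.088]), 0.57, array([104., 200.]))]
latch [(array([0.453, 0.253, 0.067]), 0.9, array([104., 245.]))]
nest [(array([0.546, 0.25 , 0.088]), 0.68, array([104., 198.]))]
converter_center []
free_pocket [(array([ 0.614, -0.367,  0.004]), 0.9, array([397., 176.])), (array([ 0.589, -0.195,  0.011]), 0.89, array([322., 185.])), (array([ 0.364, -0.28 ,  0.009]), 0.76, array([361., 289.]))]
other_converter_center [(array([ 0.638, -0.18 ,  0.031]), 0.89, array([317., 161.]))]
capacitor [(array([ 0.62 , -0.026,  0.045]), 0.47, array([246., 167.]))]
screwdriver [(array([0.55 , 0.258, 0.086]), 0.7, array([100., 195.])), (array([ 0.755, -0.001,  0.023]), 0.61, array([236., 108.]))]
```

View pics/top0.png

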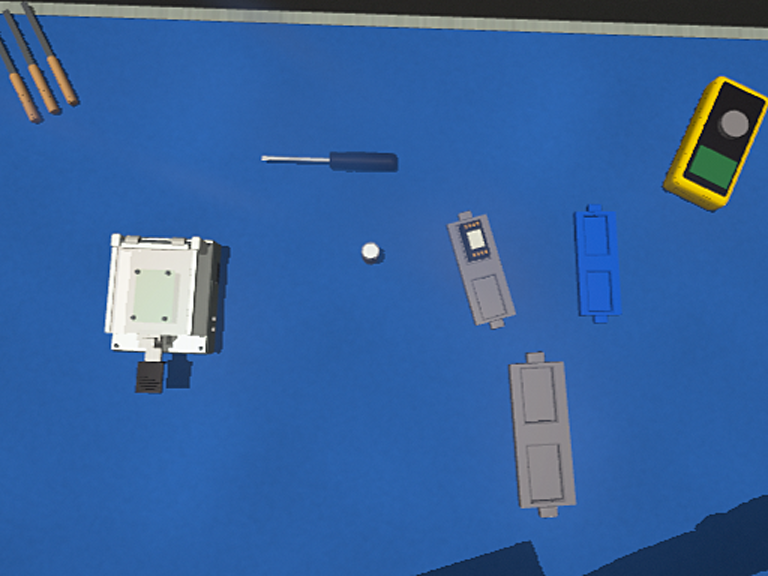

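View pics/scene0.png

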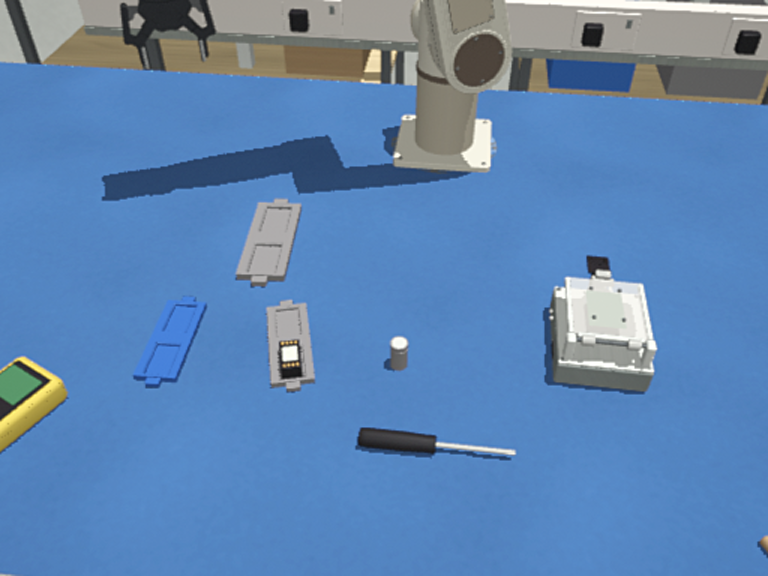

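Top view (768 px display): jig (160,290) with black tab (150,376). There are three trays: small grey (480,270) with a converter in it, blue (597,264), and large grey (543,432). The one meant is the small grey tray, because it isn't blue and is the smaller of the two greys. Its free pocket is at (491,297), and I'll confirm it in a crop.

```bash
python3 - <<'E'
from h import *
np.set_printoptions(precision=4,suppress=True)
P={n:manip.grab_frame(n) for n in("top","scene")}
def blob(p,m,seed,r):
    n,l,s,c=cv2.connectedComponentsWithStats(m.astype(np.uint8),connectivity=4)
    b=np.zeros(m.shape,bool);k=[i for i in range(1,n) if abs(c[i]-seed).max()<r]
    k=max(k,key=lambda i:s[i,4]); return l==k
# tray
p=P["top"]; hsv=cv2.cvtColor(p["color"],cv2.COLOR_RGB2HSV)
for n,seed,r in(("tray",(320,180),12),("big",(362,288),12)):
    m=blob(p,hsv[...,1]<90,seed,r); c,_=cv2.findContours(m.astype(np.uint8),0,2); c=max(c,key=len)[:,0]
    w=ray(p,c,.010)[:,:2].astype(np.float32); print(n,cv2.minAreaRect(w))
    hull=cv2.convexHull(w)
# tab
tab={}
for n,seed in(("top",(100,251)),("scene",(398,176))):
    p=P[n]; v=p["color"].max(2)
    m=blob(p,v<75,seed,8); ys,xs=np.where(m); tab[n]=np.array([xs.mean(),ys.mean()]); c,_=cv2.findContours(m.astype(np.uint8),0,2)
    print(n,"tab px",tab[n],m.sum(),cv2.minAreaRect(max(c,key=len)))
    w=ray(p,max(c,key=len)[:,0],.068)[:,:2].astype(np.float32); print(cv2.minAreaRect(w))
A=[];B=[]
for n in tab:
    K,e,Rm=cam(P[n]); d=Rm@np.linalg.inv(K)@np.r_[tab[n],1]; d/=np.linalg.norm(d); M=np.eye(3)-np.outer(d,d); A.append(M);B.append(M@e)
print("tab 3d",np.linalg.lstsq(np.vstack(A),np.hstack(B),rcond=None)[0])
for n in P:
  for t in("lid","jig"):
    s=manip.silhouettes(P[n],t)
    for d in s[:1]:
        c,_=cv2.findContours(d["mask"].astype(np.uint8),0,2);c=max(c,key=len); print(n,t,d["score"],cv2.boundingRect(c),cv2.minAreaRect(c), cv2.minAreaRect(ray(P[n],c[:,0],.085)[:,:2].astype(np.float32)))
t=P["top"]["color"]; a=cv2.resize(t[150:268,62:162],None,fx=4,fy=4,interpolation=2); b=cv2.resize(t[135:253,290:390],None,fx=4,fy=4,interpolation=2)
save("crop1.png",np.hstack([a,b]))
E
```

```text
tray ((0.6024896502494812, -0.191078320145607), (0.17853158712387085, 0.06288684904575348), 16.108924865722656)
big ((0.3661891222000122, -0.27812251448631287), (0.23252010345458984, 0.08118957281112671), 3.875356674194336)
top tab px [ 99.451  250.5964] 337 ((100.5, 251.0), (20.0, 19.0), 90.0)
((0.4420105218887329, 0.25800228118896484), (0.038993991911411285, 0.036025527864694595), 0.6719891428947449)
scene tab px [397.6417 175.7167] 120 ((398.5, 176.5), (11.0, 13.0), 90.0)
((0.4441455602645874, 0.2591819167137146), (0.029130849987268448, 0.04136846587061882), 84.98507690429688)
tab 3d [0.4429 0.2578 0.0704]
top lid 0.72 (71, 161, 63, 66) ((101.76764678955078, 193.02056884765625), (59.363094329833984, 65.422119140625), 4.39870548248291) ((0.5547385811805725, 0.2549178898334503), (0.11466360837221146, 0.1274092197418213), 88.83773803710938)
top jig 0.94 (70, 156, 78, 106) ((107.66751098632812, 209.1548309326172), (75.16563415527344, 105.65937042236328), 4.085616588592529) ((0.5250948071479797, 0.2417997419834137), (0.14484965801239014, 0.20378948748111725), 88.65916442871094)
scene lid 0.65 (376, 185, 60, 43) ((405.5, 206.0), (42.0, 59.0), 90.0) ((0.5585132241249084, 0.25590744614601135), (0.12557032704353333, 0.1134239062666893), 0.27041858434677124)
scene jig 0.87 (367, 171, 71, 90) ((402.0, 215.5), (89.0, 70.0), 90.0) ((0.5734322667121887, 0.24622440338134766), (0.13625171780586243, 0.2623886168003082), 88.73335266113281)
```

View pics/crop1.png

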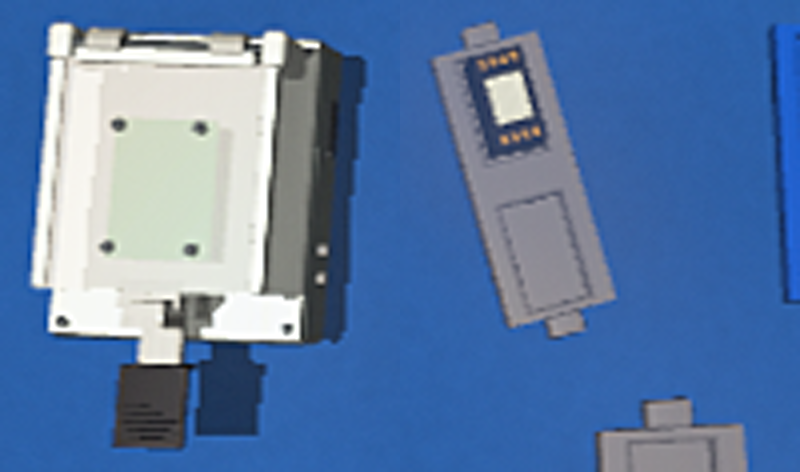

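The crop confirms the small grey tray: a converter sits in its upper pocket and the lower pocket, at crop (545,255), is free. Measured size is about 0.16 × 0.061 m plus end nubs. The tab triangulates to (0.443, 0.258, 0.070), which matches 115 mm in front of the jig centre and a height of 68±8 mm. Next I close the gripper and test which way joint 6 turns.

>>> send_rows(series="0 0 0 5; 0 0 0 5", claw=1, force=30)

```text
time_s: 1.65
tcp_pos: [0.2033, -0.4568, 0.2313]
ee_rot: [0.0, 0.993, 0.12, -0.0]
force: [-0.3, 0.8, -0.4]
finger_gap: 0.0516
```

```bash
python3 -c "
from h import *
s=manip.sense();print(s)"
```

```text
{'time_s': 1.65, 'joints': array([-1.15199118e+00,  2.40611908e-01,  5.00490731e-03,  1.33519293e+00,
       -1.49851878e-05,  1.74818875e+00]), 'qd': array([-5.66399283e-04,  9.37570657e-04, -3.42273156e-04, -2.86948969e-04,
        9.16608433e-05,  6.89795642e-01]), 'joint_torque': array([ 1.48173462e-03, -3.72252774e+01,  2.52727371e+01,  1.32354944e-03,
        1.11027052e-04, -5.76727688e-01]), 'tcp_pos': array([ 0.2033323 , -0.45679382,  0.23130239]), 'ee_rot': array([ 4.76299789e-07,  9.92723828e-01,  1.20413461e-01, -7.69194387e-06]), 'force': array([-0.28134506,  0.76113562, -0.4074003 ]), 'wrist_torque': array([-0.00226408,  0.06755095, -0.0545636 ]), 'finger_gap': 0.05156934787222346}
```

```bash
cat >> h.py <<'E'
def yaw(s):
    w,x,y,z=s["ee_rot"]; return np.degrees(2*np.arctan2(y,x))
def plan(tgt,a1,n,p0=None,a0=None):
    "rows (tool axes, tool down) from pose to tgt and tool-x heading a1 (deg), n rows"
    s=manip.sense(); p=np.array(s["tcp_pos"] if p0 is None else p0); a=yaw(s) if a0 is None else a0
    out=[];tgt=np.array(tgt)
    for i in range(n):
        d=(tgt-p)/(n-i); t=-((a1-a)/(n-i)); c,sn=np.cos(np.radians(a)),np.sin(np.radians(a))
        r=np.round([c*d[0]+sn*d[1], sn*d[0]-c*d[1], -d[2]],4); t=round(t,1)
        p=p+[c*r[0]+sn*r[1], sn*r[0]-c*r[1], -r[2]]; a-=t; out.append("%g %g %g %g"%(*r,t))
    for i in range(0,n,8): print("; ".join(out[i:i+8]))
    print("ends",p.round(4),round(a,2))
E
python3 -c "
from h import *
plan([.435,.258,.2],179,16,[.2033,-.4568,.2313],14)"
```

```text
0.0249 -0.0398 0.002 -10.3; 0.0316 -0.0348 0.002 -10.3; 0.0373 -0.0286 0.0019 -10.3; 0.0418 -0.0214 0.002 -10.3; 0.0449 -0.0136 0.0019 -10.3; 0.0467 -0.0054 0.002 -10.3; 0.0469 0.0031 0.0019 -10.3; 0.0455 0.0114 0.002 -10.3
0.0428 0.0194 0.0019 -10.3; 0.0386 0.0267 0.002 -10.3; 0.0332 0.0332 0.0019 -10.3; 0.0268 0.0386 0.002 -10.3; 0.0194 0.0427 0.0019 -10.4; 0.0114 0.0456 0.002 -10.3; 0.0031 0.0468 0.0019 -10.3; -0.0054 0.0467 0.002 -10.4
ends [0.435 0.258 0.2  ] 179.0
```

>>> send_rows(series="0.025 -0.040 0.002 -10.3; 0.032 -0.035 0.002 -10.3; 0.037 -0.029 0.002 -10.3; 0.042 -0.021 0.002 -10.3; 0.045 -0.014 0.002 -10.3; 0.047 -0.005 0.002 -10.3; 0.047 0.003 0.002 -10.3; 0.045 0.011 0.002 -10.3")

```text
time_s: 2.65
tcp_pos: [0.3196, -0.0973, 0.2156]
ee_rot: [0.001, 0.664, 0.747, 0.0]
force: [1.5, -0.1, -0.2]
finger_gap: -0.0
```

>>> send_rows(series="0.043 0.019 0.002 -10.3; 0.039 0.027 0.002 -10.3; 0.033 0.033 0.002 -10.3; 0.027 0.039 0.002 -10.3; 0.019 0.043 0.002 -10.3; 0.011 0.046 0.002 -10.3; 0.003 0.047 0.002 -10.3; -0.005 0.047 0.002 -10.3")

```text
time_s: 3.65
tcp_pos: [0.4365, 0.2616, 0.1993]
ee_rot: [0.0, 0.007, 1.0, 0.0]
force: [0.3, -0.4, 0.5]
finger_gap: 0.0001
```

>>> send_rows(series="0 0 0 0; 0 0 0 0")

```text
time_s: 3.9
tcp_pos: [0.4356, 0.2595, 0.1989]
ee_rot: [-0.001, 0.011, 1.0, -0.001]
force: [0.1, -0.2, 0.8]
finger_gap: -0.0003
```

```bash
python3 -c "
from h import *
s=manip.sense();print(s,yaw(s))
plan([.435,.258,.10],179,4)"
```

```text
{'time_s': 3.9, 'joints': array([ 5.37465141e-01,  2.71957082e-01, -3.87190688e-02,  1.26163211e+00,
       -3.36123850e-04,  5.59140940e-01]), 'qd': array([-1.87989511e-02, -1.95682148e-02, -1.43690618e-02,  1.77852038e-04,
       -5.74611022e-05, -5.82989052e-04]), 'joint_torque': array([ 5.53604700e-01, -3.77170694e+01,  2.51174033e+01, -1.00370259e-01,
        3.03082075e-02, -2.00830902e-03]), 'tcp_pos': array([0.43557388, 0.25947855, 0.19893531]), 'ee_rot': array([-5.57549343e-04,  1.08375571e-02,  9.99940972e-01, -5.37465726e-04]), 'force': array([ 0.07639809, -0.24436456,  0.76258238]), 'wrist_torque': array([-0.00611936, -0.01378794,  0.00989986]), 'finger_gap': -0.0002702431537083782} 178.75808275042814
0.0001 -0.0004 0.0247 -0.1; 0.0001 -0.0004 0.0247 -0; 0.0002 -0.0003 0.0248 -0.1; 0.0001 -0.0004 0.0247 -0
ends [0.435 0.258 0.1  ] 178.96
```

>>> send_rows(series="0 -0.001 0.03 0; 0 0 0.03 0; 0 0 0.03 0; 0 0 0.024 0; 0 0 0 0")

```text
time_s: 4.53
tcp_pos: [0.4344, 0.2566, 0.084]
ee_rot: [-0.002, 0.012, 1.0, -0.001]
force: [-0.3, -0.2, 0.0]
finger_gap: 0.0
```

```bash
python3 -c "
from h import *
s=manip.sense();print(s['tcp_pos'],s['force'])
p=manip.grab_frame('scene');q=manip.grab_frame('top')
a=cv2.resize(p['color'][120:230,345:445],None,fx=4,fy=4,interpolation=2);b=cv2.resize(q['color'][170:280,60:160],None,fx=4,fy=4,interpolation=2)
save('press.png',np.hstack([a,b]))"
```

```text
[0.43435006 0.25664687 0.08404027] [-0.25506975 -0.15387461  0.02637439]
```

View pics/press.png

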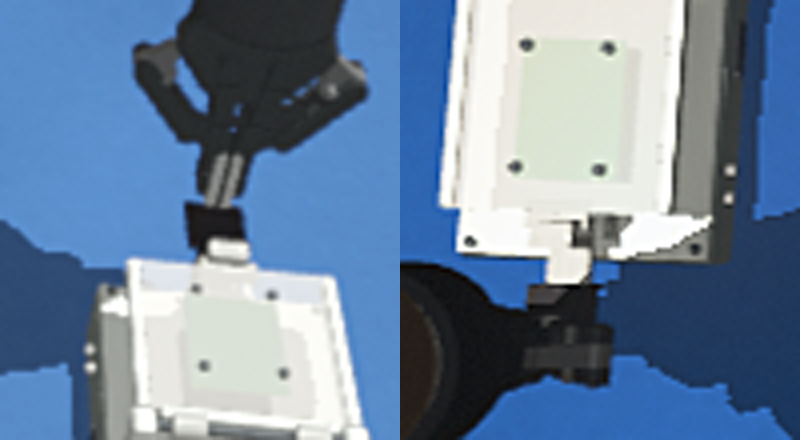

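The closed fingertips stand just above the tab's front half: scene crop (222,195), top crop (570,350). Now I feel downwards.

>>> send_rows(series="0 0 0.003 0; 0 0 0.003 0; 0 0 0 0")

```text
time_s: 5.0
tcp_pos: [0.4361, 0.259, 0.0795]
ee_rot: [0.0, 0.01, 1.0, 0.0]
force: [0.2, 0.3, -0.7]
finger_gap: -0.0003
```

>>> send_rows(series="0 0 0.002 0; 0 0 0 0")

```text
time_s: 5.25
tcp_pos: [0.436, 0.2589, 0.0771]
ee_rot: [-0.0, 0.01, 1.0, -0.0]
force: [-0.4, 0.2, 0.5]
finger_gap: -0.0
```

>>> send_rows(series="0 0 0.002 0; 0 0 0 0")

```text
time_s: 5.5
tcp_pos: [0.4359, 0.2588, 0.0751]
ee_rot: [-0.0, 0.011, 1.0, -0.0]
force: [-0.3, -0.5, 1.3]
finger_gap: -0.0001
```

>>> send_rows(series="0 0 0.002 0; 0 0 0 0")

```text
time_s: 5.75
tcp_pos: [0.4359, 0.2589, 0.0731]
ee_rot: [-0.0, 0.01, 1.0, -0.0]
force: [0.1, 0.2, -0.1]
finger_gap: 0.0001
```

>>> send_rows(series="0 0 0.001 0; 0 0 0 0")

```text
time_s: 6.0
tcp_pos: [0.436, 0.2589, 0.0722]
ee_rot: [-0.0, 0.011, 1.0, -0.0]
force: [-0.3, 0.2, 0.3]
finger_gap: 0.0001
```

>>> send_rows(series="0 0 0.002 0; 0 0 0 0")

```text
time_s: 6.25
tcp_pos: [0.4359, 0.2589, 0.0701]
ee_rot: [-0.0, 0.011, 1.0, -0.0]
force: [0.4, -0.1, 0.3]
finger_gap: 0.0001
```

>>> send_rows(series="0 0 0.002 0; 0 0 0 0")

```text
time_s: 6.5
tcp_pos: [0.4361, 0.2591, 0.0689]
ee_rot: [0.0, 0.01, 1.0, 0.0]
force: [-0.5, -0.0, 4.8]
finger_gap: -0.0003
```

>>> send_rows(series="0 0 0.001 0; 0 0 0 0")

```text
time_s: 6.75
tcp_pos: [0.436, 0.2591, 0.0681]
ee_rot: [0.0, 0.01, 1.0, 0.0]
force: [-2.7, -1.1, 7.4]
finger_gap: -0.0001
```

>>> send_rows(series="0 0 0.001 0; 0 0 0 0")

```text
time_s: 7.0
tcp_pos: [0.4359, 0.2591, 0.0672]
ee_rot: [0.0, 0.01, 1.0, 0.0]
force: [-2.7, -0.5, 7.4]
finger_gap: -0.0001
```

Contact came at z ≈ 0.0695 with about 5 N preload. I continue in small steps.

>>> send_rows(series="0 0 0.001 0; 0 0 0.001 0; 0 0 0 0")

```text
time_s: 7.38
tcp_pos: [0.4357, 0.2591, 0.0653]
ee_rot: [-0.0, 0.01, 1.0, 0.0]
force: [-3.7, -0.8, 9.0]
finger_gap: 0.0
```

>>> send_rows(series="0 0 0.001 0; 0 0 0.001 0; 0 0 0 0")

```text
time_s: 7.75
tcp_pos: [0.4355, 0.2591, 0.0634]
ee_rot: [-0.0, 0.01, 1.0, 0.0]
force: [-4.3, -0.8, 9.7]
finger_gap: -0.0001
```

>>> send_rows(series="0 0 0.001 0; 0 0 0 0")

```text
time_s: 8.0
tcp_pos: [0.4355, 0.2591, 0.0625]
ee_rot: [-0.0, 0.01, 1.0, 0.0]
force: [-4.6, -0.7, 9.9]
finger_gap: 0.0004
```

```bash
python3 -c "
from h import *
q=manip.grab_frame('top')
print(manip.sense()['force'],[(d['xyz'],d['score']) for d in manip.find_in(q,'lid')])"
```

```text
[-4.67810815 -1.40828211 10.02382849] [([0.5533, 0.2569, 0.0855], 0.76)]
```

>>> send_rows(series="0 0 0.0007 0; 0 0 0 0; 0 0 0 0")

```text
time_s: 8.48
tcp_pos: [0.4354, 0.2591, 0.0617]
ee_rot: [-0.0, 0.01, 1.0, 0.0]
force: [-4.5, -0.4, 9.0]
finger_gap: 0.0002
```

```bash
cat > l.py <<'E'
from h import *
q=manip.grab_frame('top'); f=manip.grab_frame('scene')
print(manip.sense()['force'],[(d['xyz'],d['score']) for d in manip.find_in(q,'lid')+manip.find_in(f,'lid')])
E
python3 l.py
```

```text
[-4.74537813 -1.15582468  9.72286542] [([0.5541, 0.2572, 0.1155], 0.7), ([0.4701, 0.2512, 0.0642], 0.55), ([0.5664, 0.2553, 0.1177], 0.83), ([0.6279, -0.0294, 0.0286], 0.44)]
```

>>> send_rows(series="0 0 0.0007 0; 0 0 0 0; 0 0 0 0")

```text
time_s: 9.05
tcp_pos: [0.4354, 0.2591, 0.0611]
ee_rot: [-0.0, 0.01, 1.0, 0.0]
force: [-5.0, -1.3, 9.1]
finger_gap: -0.0001
```

```bash
python3 l.py
```

```text
[-4.78422031 -1.11138657 10.0121446 ] [([0.5834, 0.2512, 0.1573], 0.77), ([0.5926, 0.2553, 0.1454], 0.73)]
```

The lid is rising: its middle went from 0.086 to 0.117 to 0.15 m. I hold until it is up, then lift straight off.

>>> send_rows(series="0 0 0 0; 0 0 0 0; 0 0 0 0; 0 0 0 0; 0 0 0 0; 0 0 0 0; 0 0 0 0; 0 0 0 0")

```text
time_s: 10.25
tcp_pos: [0.4354, 0.2591, 0.0611]
ee_rot: [-0.0, 0.01, 1.0, 0.0]
force: [-4.6, -1.1, 10.8]
finger_gap: -0.0001
```

>>> send_rows(series="0 0 0 0; 0 0 0 0; 0 0 0 0; 0 0 0 0; 0 0 0 0; 0 0 0 0")

```text
time_s: 11.0
tcp_pos: [0.4354, 0.2591, 0.0611]
ee_rot: [-0.0, 0.01, 1.0, 0.0]
force: [-4.1, -1.4, 9.9]
finger_gap: 0.0002
```

```bash
python3 - <<'E'
from h import *
p=manip.grab_frame('scene');q=manip.grab_frame('top')
a=cv2.resize(p['color'][120:270,345:450],None,fx=3.8,fy=3.8,interpolation=2);b=cv2.resize(q['color'][130:280,60:165],None,fx=3.8,fy=3.8,interpolation=2)
save('open.png',np.hstack([a,b]))
for d in (p,q):
    for t in("lid","nest","converter_center"): print(t,[(x['xyz'],x['score']) for x in manip.find_in(d,t)])
E
```

```text
lid [([0.6331, 0.254, 0.1529], 0.75)]
nest [([0.6282, 0.2493, 0.0844], 0.96)]
converter_center [([0.6575, -0.1789, 0.0265], 0.68)]
lid [([0.6276, 0.252, 0.1659], 0.61)]
nest [([0.5834, 0.2503, 0.0469], 0.59)]
converter_center [([0.5481, 0.2529, 0.0726], 0.77)]
```

View pics/open.png

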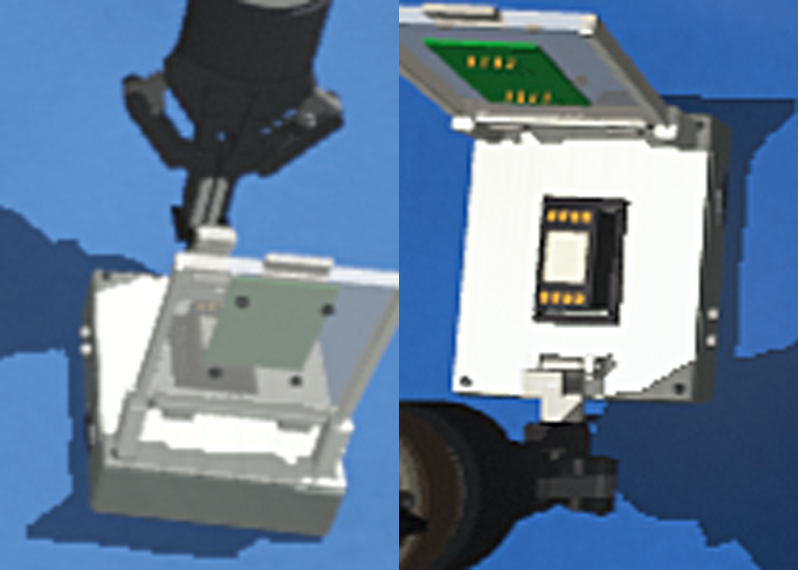

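The lid stands open, leaning back, with its green board visible. The converter sits in the nest, with its label at right crop (566,257). Now I lift off the tab and measure the converter.

>>> send_rows(series="0 0 -0.01 0; 0 0 -0.03 0; 0 0 -0.05 0; 0 0 -0.05 0; 0 0 0 0", claw=-1)

```text
time_s: 12.02
tcp_pos: [0.4387, 0.2605, 0.2045]
ee_rot: [0.004, 0.011, 1.0, 0.003]
force: [0.9, -0.3, 0.2]
finger_gap: 0.085
```

```bash
python3 - <<'E'
from h import *
np.set_printoptions(precision=4,suppress=True)
q=manip.grab_frame('top'); x0,y0,s=85,172,8
c=q['color'][y0:y0+50,x0:x0+45]
big=cv2.resize(q['color'],None,fx=s,fy=s,interpolation=cv2.INTER_CUBIC)[y0*s:(y0+50)*s,x0*s:(x0+45)*s]
h=cv2.cvtColor(big,cv2.COLOR_RGB2HSV)
def W(m):
    n,l,st,cc=cv2.connectedComponentsWithStats(m.astype(np.uint8))
    for i in range(1,n):
        if st[i,4]>150:
            uv=(cc[i]+.5)/s-.5+[x0,y0]; print(st[i],uv,ray(q,uv,.07)[0,:2])
print("brass");W((h[...,0]<25)&(h[...,1]>90)&(h[...,2]>110))
print("label");W((h[...,1]<60)&(h[...,2]>150))
n=[(d['xyz'],d['score']) for d in manip.find_in(q,'converter_center')];print(n)
for d in manip.silhouettes(q,'converter_center')[:1]:
    k,_=cv2.findContours(d['mask'].astype(np.uint8),0,2);k=max(k,key=len)[:,0]; print(cv2.minAreaRect(ray(q,k,.07)[:,:2].astype(np.float32)))
print("lid",[(d['xyz'],d['score']) for d in manip.find_in(q,'lid')])
# tray
h=cv2.cvtColor(q['color'],cv2.COLOR_RGB2HSV)
for d in manip.silhouettes(q,'free_pocket'): 
    ys,xs=np.where(d['mask']); print('fp',d['score'],xs.mean(),ys.mean(),len(xs),ray(q,[xs.mean(),ys.mean()],.01)[0])
a=cv2.resize(q['color'][172:222,85:130],None,fx=8,fy=8,interpolation=2);b=cv2.resize(q['color'][138:225,290:350],None,fx=4.6,fy=4.6,interpolation=2)[:400]
save('meas.png',np.hstack([a,b]))
s=manip.sense();print(s['tcp_pos'],yaw(s))
E
```

```text
brass
[ 111  106   96   29 1941] [104.5237 186.4363] [0.57   0.2566]
[  96  276   97   30 2154] [102.4301 207.9319] [0.5268 0.2581]
label
[    0     0   360   400 95249] [106.8036 195.6079] [0.5516 0.251 ]
[ 104  151   94  110 9161] [103.4165 197.167 ] [0.5483 0.2575]
[150 318  89  10 564] [109.2114 211.9798] [0.519  0.2443]
[([0.5416, 0.2537, 0.0708], 0.75)]
((0.546867847442627, 0.25229328870773315), (0.03769899159669876, 0.05574163421988487), 87.90648651123047)
lid [([0.6279, 0.2482, 0.1602], 0.8)]
fp 0.85 361.03445512820514 289.68669871794873 3744 [ 0.3634 -0.2786  0.01  ]
fp 0.79 397.92110266159693 175.47053231939162 2104 [ 0.614  -0.3663  0.01  ]
fp 0.7 321.9297805642633 185.00438871473355 1595 [ 0.5893 -0.195   0.01  ]
[0.4351 0.2583 0.1982] 178.79527671316995
```

View pics/meas.png

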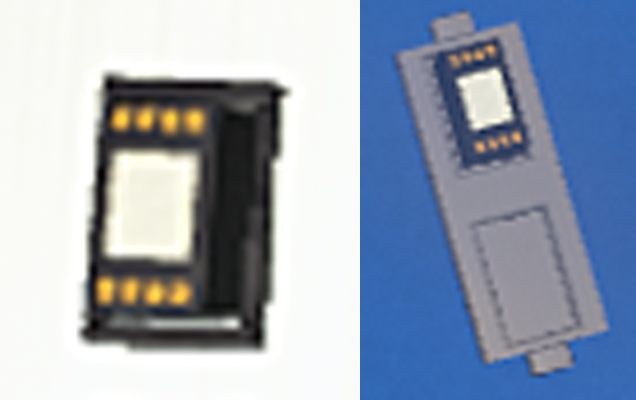

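The converter centre is (0.548, 0.2575): brass-row midpoint and label agree to 0.2 mm. Its heading is about −2°. The free pocket outline in the right crop centres at (527,275).

```bash
python3 - <<'E'
from h import *
plan([.548,.2575,.15],178.3,4)
plan([.548,.2575,.053],178.3,5,[.548,.2575,.15],178.3)
q=manip.grab_frame('top')
print("pocket",ray(q,[326.4,197.9],.01),"label other",ray(q,[317.4,159.3],.028))
E
```

```text
-0.0282 0.0004 0.0121 0.1; -0.0282 0.0004 0.012 0.1; -0.0282 0.0005 0.0121 0.1; -0.0283 0.0005 0.012 0.2
ends [0.548  0.2575 0.15  ] 178.3
0 0 0.0194 -0; 0 0 0.0194 -0; 0 0 0.0194 -0; 0 0 0.0194 -0; 0 0 0.0194 -0
ends [0.548  0.2575 0.053 ] 178.3
pocket [[ 0.5607586  -0.20477115  0.01      ]] label other [[ 0.64317987 -0.18144462  0.028     ]]
```

>>> send_rows(series="-0.028 0.0005 0.012 0.1; -0.028 0.0005 0.012 0.1; -0.028 0.0005 0.012 0.1; -0.0285 0.0005 0.012 0.2; 0 0 0 0; 0 0 0 0", claw=-0.2)

```text
time_s: 13.08
tcp_pos: [0.5476, 0.258, 0.1509]
ee_rot: [-0.001, 0.015, 1.0, -0.001]
force: [-0.5, 0.0, 0.1]
finger_gap: 0.051
```

```bash
python3 - <<'E'
from h import *
s=manip.sense();print(s['tcp_pos'],yaw(s),s['finger_gap'])
plan([.548,.2575,.053],178.3,5)
E
```

```text
[0.54761185 0.25796565 0.15088251] 178.2959661160668 0.05103474037443651
-0.0001 -0.0001 0.0196 -0; -0.0001 -0.0001 0.0196 -0; -0.0001 -0.0001 0.0196 -0; -0.0001 -0.0001 0.0195 -0; -0 -0.0001 0.0196 -0
ends [0.548  0.2575 0.053 ] 178.3
```

>>> send_rows(series="0 0 0.025 0; 0 0 0.025 0; 0 0 0.02 0; 0 0 0.01 0; 0 0 0.008 0; 0 0 0.004 0; 0 0 0.004 0; 0 0 0 0")

```text
time_s: 14.08
tcp_pos: [0.5486, 0.2582, 0.0559]
ee_rot: [0.0, 0.015, 1.0, 0.0]
force: [-0.0, 0.0, -0.4]
finger_gap: 0.0513
```

>>> send_rows(series="0 0 0.003 0; 0 0 0 0; 0 0 0 0")

```text
time_s: 14.45
tcp_pos: [0.5487, 0.2583, 0.053]
ee_rot: [0.0, 0.015, 1.0, 0.0]
force: [0.2, -0.0, 0.4]
finger_gap: 0.0512
```

>>> send_rows(series="0 0 0 0; 0 0 0 0; 0 0 0 0; 0 0 0 0; 0 0 0 0; 0 0 0 0", claw=1, force=40)

```text
time_s: 15.2
tcp_pos: [0.5488, 0.2584, 0.0532]
ee_rot: [0.0, 0.015, 1.0, 0.0]
force: [-1.7, 0.4, 2.2]
finger_gap: 0.0292
```

Gripped (gap 29 mm for a 30 mm block). Lifting.

>>> send_rows(series="0 0 -0.005 0; 0 0 -0.01 0; 0 0 -0.02 0; 0 0 -0.02 0; 0 0 -0.025 0; 0 0 -0.03 0; 0 0 0 0")

```text
time_s: 16.08
tcp_pos: [0.5504, 0.2591, 0.1663]
ee_rot: [0.003, 0.015, 1.0, 0.001]
force: [0.7, 0.4, -0.7]
finger_gap: 0.0292
```

```bash
python3 - <<'E'
from h import *
p=manip.grab_frame('scene')
save('lift.png',p['color'][40:250,330:490],2.8)
s=manip.sense();print(s['tcp_pos'],yaw(s),s['finger_gap'],s['force'])
plan([.561,-.204,.17],196,12)
E
```

```text
[0.54931627 0.25861198 0.16419805] 178.2928944490592 0.028929557863704863 [ 0.3670779  -0.28303952 -1.59256556]
-0.0021 -0.0385 -0.0005 -1.5; -0.0011 -0.0385 -0.0005 -1.5; -0.0001 -0.0386 -0.0005 -1.5; 0.0009 -0.0386 -0.0005 -1.5; 0.0019 -0.0385 -0.0005 -1.5; 0.0029 -0.0385 -0.0005 -1.5; 0.0039 -0.0384 -0.0005 -1.5; 0.0049 -0.0382 -0.0005 -1.4
0.0059 -0.0381 -0.0005 -1.5; 0.0069 -0.0379 -0.0004 -1.4; 0.0078 -0.0378 -0.0005 -1.5; 0.0087 -0.0375 -0.0004 -1.4
ends [ 0.561 -0.204  0.17 ] 195.99
```

View pics/lift.png

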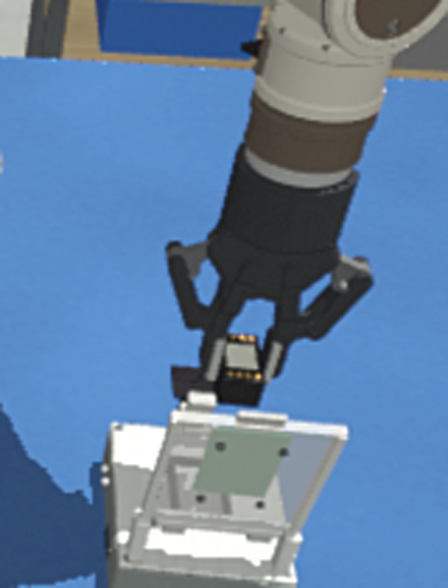

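The converter is held level between the pads (crop 240,365) and the lid is still up. Carrying it to the tray at z ≈ 0.165.

>>> send_rows(series="-0.002 -0.0385 0 -1.5; -0.001 -0.0385 0 -1.5; 0 -0.0385 0 -1.5; 0.001 -0.0385 0 -1.5; 0.002 -0.0385 0 -1.5; 0.003 -0.0385 0 -1.5; 0.004 -0.0385 0 -1.5; 0.005 -0.038 0 -1.4")

```text
time_s: 17.12
tcp_pos: [0.5544, -0.0511, 0.1612]
ee_rot: [-0.001, -0.089, 0.996, 0.0]
force: [1.3, -0.2, -0.5]
finger_gap: 0.029
```

>>> send_rows(series="0.006 -0.038 0 -1.5; 0.007 -0.038 0 -1.4; 0.008 -0.038 0 -1.5; 0.0085 -0.0375 0 -1.4; 0 0 0 0; 0 0 0 0; 0 0 0 0")

```text
time_s: 18.0
tcp_pos: [0.559, -0.2031, 0.1624]
ee_rot: [-0.001, -0.14, 0.99, 0.0]
force: [-0.2, 1.2, -0.0]
finger_gap: 0.029
```

```bash
python3 - <<'E'
from h import *
s=manip.sense();print(s['tcp_pos'],yaw(s),s['finger_gap'],s['force'])
plan([.561,-.204,.06],196,4)
E
```

```text
[ 0.55904971 -0.20306123  0.16235685] 196.0716885562798 0.028999158178363682 [-0.18589655  1.17543302 -0.01118126]
-0.0004 -0.0004 0.0256 0; -0.0004 -0.0003 0.0256 0; -0.0004 -0.0004 0.0256 0; -0.0004 -0.0003 0.0256 0.1
ends [ 0.561 -0.204  0.06 ] 195.97
```

>>> send_rows(series="-0.0005 -0.0005 0.03 0; -0.0005 -0.0005 0.03 0; -0.0005 -0.0005 0.03 0; -0.0005 0 0.022 0; 0 0 0 0; 0 0 0 0")

```text
time_s: 18.75
tcp_pos: [0.5624, -0.2047, 0.0519]
ee_rot: [0.001, -0.14, 0.99, -0.0]
force: [-0.3, -0.0, -0.0]
finger_gap: 0.0291
```

```bash
python3 - <<'E'
from h import *
s=manip.sense();print(s['tcp_pos'],yaw(s),s['finger_gap'],s['force'])
p=manip.grab_frame('scene');q=manip.grab_frame('top')
x0,y0,k=160,185,7.5
a=cv2.resize(p['color'][y0:y0+75,x0:x0+60],None,fx=k,fy=k,interpolation=2)
b=cv2.resize(q['color'][145:220,295:340],None,fx=k,fy=k,interpolation=2)
# predicted outlines: pocket rim at z=.01 (yellow) from the earlier measurement, and its floor centre
def rect(c,yw,l,w,z):
    t=np.radians(yw);R2=np.array([[np.cos(t),-np.sin(t)],[np.sin(t),np.cos(t)]])
    return np.c_[np.array([[l,w],[-l,w],[-l,-w],[l,-w]])/2@R2.T+c,np.full(4,z)]
for c,yw,l,w,z,col in(([.561,-.204],16,.059,.035,.010,(255,255,0)),(s['tcp_pos'][:2],yaw(s)-180,.054,.030,s['tcp_pos'][2]+.017,(0,255,0))):
    for im,f,o in((a,p,(x0,y0)),(b,q,(295,145))):
        u=((px(f,rect(c,yw,l,w,z))-o+.5)*k).astype(int); cv2.polylines(im,[u],True,col,1)
save('place.png',np.hstack([a,b]))
E
```

```text
[ 0.56244316 -0.20472915  0.05191077] 196.0547546789245 0.02906134953931431 [-0.29155357 -0.04411027 -0.02569766]
```

View pics/place.png

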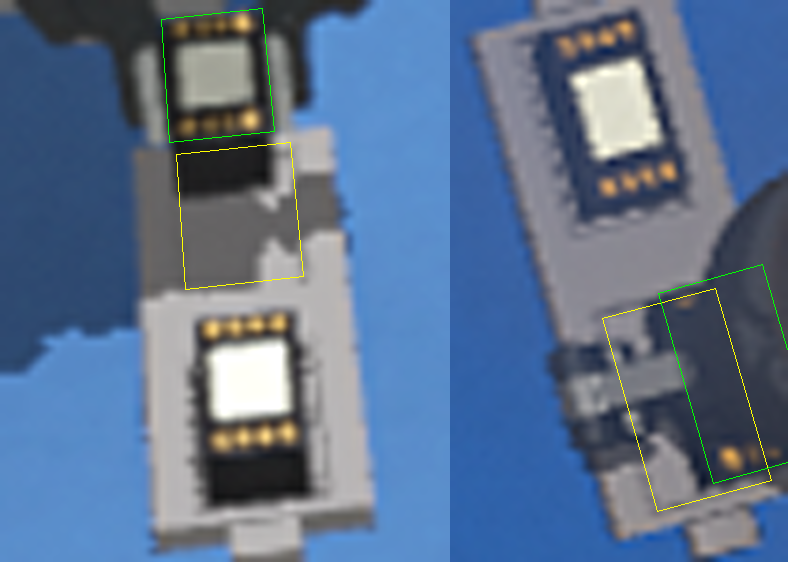

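In the scene view the green outline (converter top predicted from the TCP) matches the held block. The yellow pocket prediction looks right sideways, but its end margin is unclear. I'll check it by fitting the tray's box silhouette in both initial pictures.

```bash
python3 - <<'E'
from h import *
from scipy.optimize import minimize
np.set_printoptions(precision=4,suppress=True)
F={n:manip.grab_frame(n) for n in("top","scene")}
M={}
for n,seed in(("top",(326,198)),("scene",(193,215))):
    im=cv2.imread(f"pics/{n}0.png")[...,::-1]; h=cv2.cvtColor(np.ascontiguousarray(im),cv2.COLOR_RGB2HSV)
    m=(h[...,1]<100).astype(np.uint8)
    sub=np.zeros_like(m); sx,sy=int(seed[0]*1.5),int(seed[1]*1.5); sub[max(sy-100,0):sy+100,sx-60:sx+60]=1; m&=sub
    _,l,_,_=cv2.connectedComponentsWithStats(m); m=(l==l[sy,sx]).astype(np.uint8)
    m=cv2.morphologyEx(m,cv2.MORPH_CLOSE,np.ones((25,25)))
    M[n]=cv2.morphologyEx(m,cv2.MORPH_OPEN,cv2.getStructuringElement(2,(25,25))); print(n,m.sum(),M[n].sum())
def hull(f,v):
    x,y,a=v;R2=np.array([[np.cos(a),-np.sin(a)],[np.sin(a),np.cos(a)]])
    b=np.array([[.078,.0305],[-.078,.0305],[-.078,-.0305],[.078,-.0305]])@R2.T+[x,y]
    P=np.vstack([np.c_[b,np.zeros(4)],np.c_[b,np.full(4,.01)]]); return cv2.convexHull(((px(F[f],P)+.5)*1.5-.5).astype(np.float32))[:,0]
def cost(v,ns):
    c=0
    for n in ns:
        r=np.zeros(M[n].shape,np.uint8); cv2.fillPoly(r,[np.round(hull(n,v)*256).astype(np.int32)],255,cv2.LINE_AA,8)
        c+=np.abs(r/255.-M[n]).sum()
    return c
for ns in(["top"],["scene"],["top","scene"]):
    r=minimize(cost,[.602,-.192,.28],args=(ns,),method="Nelder-Mead",options=dict(initial_simplex=[[.602,-.192,.28],[.608,-.192,.28],[.602,-.186,.28],[.602,-.192,.33]]))
    x,y,a=r.x; print(ns,r.x,np.degrees(a),r.fun,"free",x-.0425*np.cos(a),y-.0425*np.sin(a))
E
```

```text
top 4659 4437
scene 3690 3502
['top'] [ 0.6039 -0.1918  0.2759] 15.809192894218615 422.07450980392156 free 0.5630573944806305 -0.20335572953497036
['scene'] [ 0.6014 -0.1925  0.2808] 16.086076941148352 258.5019607843137 free 0.5605628028193247 -0.20429680918785853
['top', 'scene'] [ 0.6029 -0.1921  0.2861] 16.391838099567426 682.9176470588235 free 0.5621210413632726 -0.20405437107703536
```

All the fits agree: free pocket ≈ (0.562, −0.204), heading 16°. The TCP is at (0.5624, −0.2047, 16.05°), so it is already over it. Lowering.

>>> send_rows(series="0 0 0.012 0; 0 0 0.01 0; 0 0 0.006 0; 0 0 0.003 0; 0 0 0 0")

```text
time_s: 19.58
tcp_pos: [0.5615, -0.2051, 0.0195]
ee_rot: [-0.0, -0.139, 0.99, 0.0]
force: [-1.1, -0.1, -0.3]
finger_gap: 0.0292
```

>>> send_rows(series="0 0 0.002 0; 0 0 0.002 0; 0 0 0 0")

```text
time_s: 19.95
tcp_pos: [0.5616, -0.2051, 0.0158]
ee_rot: [-0.0, -0.139, 0.99, 0.0]
force: [-0.4, -0.7, -0.7]
finger_gap: 0.0288
```

>>> send_rows(series="0 0 0.001 0; 0 0 0.001 0; 0 0 0 0")

```text
time_s: 20.32
tcp_pos: [0.5616, -0.2051, 0.0138]
ee_rot: [-0.0, -0.139, 0.99, 0.0]
force: [0.3, -0.3, -1.2]
finger_gap: 0.0288
```

>>> send_rows(series="0 0 0.001 0; 0 0 0.001 0; 0 0 0 0")

```text
time_s: 20.7
tcp_pos: [0.5616, -0.2051, 0.0118]
ee_rot: [-0.0, -0.139, 0.99, 0.0]
force: [0.2, 0.3, -1.4]
finger_gap: 0.0291
```

>>> send_rows(series="0 0 0.0006 0; 0 0 0 0; 0 0 0 0")

```text
time_s: 21.08
tcp_pos: [0.5617, -0.2052, 0.0113]
ee_rot: [0.0, -0.139, 0.99, -0.0]
force: [-1.0, 0.4, -1.1]
finger_gap: 0.0287
```

>>> send_rows(series="0 0 0.0006 0; 0 0 0 0; 0 0 0 0")

```text
time_s: 21.45
tcp_pos: [0.5618, -0.2052, 0.0112]
ee_rot: [0.0, -0.139, 0.99, -0.0]
force: [-1.6, 0.9, 4.2]
finger_gap: 0.0293
```

The floor contact (4 N) came exactly at the predicted TCP height of 0.0112, so the block is home. Releasing and rising.

>>> send_rows(series="0 0 0 0; 0 0 0 0; 0 0 0 0; 0 0 0 0; 0 0 0 0", claw=-0.2)

```text
time_s: 22.08
tcp_pos: [0.5617, -0.2052, 0.0106]
ee_rot: [-0.0, -0.139, 0.99, 0.0]
force: [-0.0, -0.6, -0.3]
finger_gap: 0.0511
```

>>> send_rows(series="0 0 -0.01 0; 0 0 -0.03 0; 0 0 -0.05 0; 0 0 -0.05 0; 0.03 0 -0.05 0; 0.06 0 0 0; 0.05 0 0 0; 0 0 0 0")

```text
time_s: 23.08
tcp_pos: [0.424, -0.2441, 0.2019]
ee_rot: [-0.0, -0.137, 0.991, -0.0]
force: [-0.0, 0.0, 0.3]
finger_gap: 0.0514
```

```bash
python3 - <<'E'
from h import *
np.set_printoptions(precision=4,suppress=True)
s=manip.sense();print(s['time_s'],s['tcp_pos'],s['finger_gap'],s['force'])
p=manip.grab_frame('scene');q=manip.grab_frame('top')
for f in(p,q):
    for t in("converter_center","lid","capacitor","screwdriver"): print(t,[(x['xyz'],x['score']) for x in manip.find_in(f,t)])
a=cv2.resize(p['color'][165:295,150:250],None,fx=4,fy=4,interpolation=2);b=cv2.resize(q['color'][125:255,285:385],None,fx=4,fy=4,interpolation=2)
save('final.png',np.hstack([a,b]))
E
```

```text
23.075 [ 0.424  -0.2441  0.2019] 0.05142612223696313 [-0.0117  0.0222  0.3039]
converter_center [([0.5711, -0.2026, 0.03], 0.67)]
lid [([0.6358, 0.252, 0.1555], 0.77)]
capacitor [([0.6255, -0.0294, 0.0289], 0.67)]
screwdriver [([0.7646, -0.0055, 0.0202], 0.93)]
converter_center []
lid [([0.6276, 0.2506, 0.1646], 0.96)]
capacitor []
screwdriver [([0.7574, -0.0033, 0.0253], 0.87), ([0.4535, 0.2511, 0.0724], 0.26)]
```

View pics/final.png

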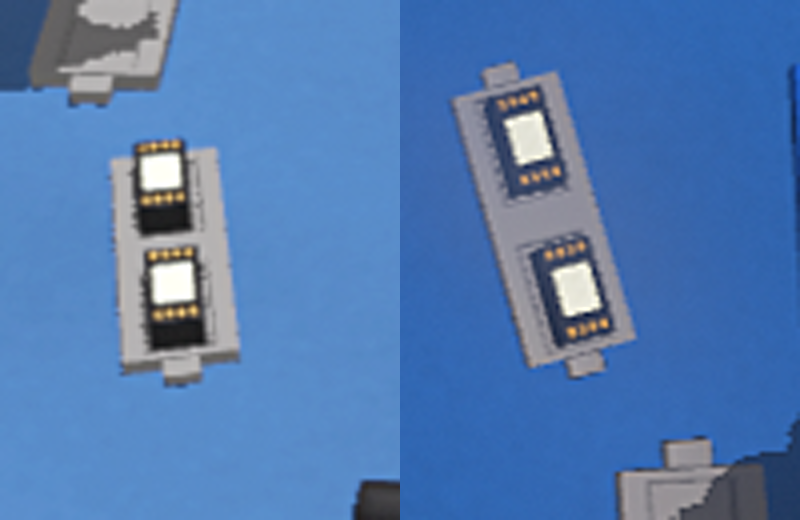

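Both converters sit alike in the tray, with labels at top crop (528,138) and (577,290). That is 85 mm apart along the tray axis, as expected. The lid is open, the capacitor and screwdriver are unmoved, and the arm is clear. Handing in.

```bash
python3 -c "
from h import *
print(manip.finish_job())"
```

```text
the job is handed in; nothing more can be done
None
```

The job is handed in at about 23 s of the 64 s allowed. No verdict was reported, so what follows rests on my own checks.

- **Latch:** I felt the tab at z ≈ 0.0695 and pressed it down about 8 mm. Readings peaked at about 11 N vertical, roughly 12 N in total. The lid rose by itself while the hand held still.
- **Converter:** I gripped it at 40 N, lifted it over 100 mm, and lowered it into the free pocket of the small grey tray. It touched the pocket floor with about 4 N at the predicted height, and I then released it.

**Last checks**
- The converter sits at the same height as its neighbour, and their labels are 85 mm apart along the tray axis, as they should be.
- The lid stands open at about 1.7 rad, estimated from its position in the images.
- The capacitor and screwdriver are where they were, within the detectors' few millimetres.
- The arm is clear at z ≈ 0.2 m.

**Checks that disagreed or failed**
- The detector put the placed converter about 9 mm off in x in the scene view, because it also sees the front face.
- It missed both the converter and the capacitor in the last top view. There I relied on the label spacing in the picture for the converter, and on the scene view for the capacitor.

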